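# Seat the sample tray and hold the glass cell in the light path

## Task

The sample tray has been left pulled out of its dock: first slide it all the way home against the stop, with its three cells standing in it. Then take out the tall glass cell, with the fingers touching only its two wide frosted faces and never its clear windows, and hold it upright and still in the beam midway between lamp and detector, with its windows squarely facing them; finish while still holding it there. Leave the two short cells standing in the tray and the loose things on the table alone.

Things in the scene. Friction and masses are not known exactly. Their poses are not given: they have to be found in the camera images.
- dock: fixed bare aluminium tray dock, 160 x 180 x 18 mm: two slotted rails along its x, 144 mm apart inside, with 6 mm lips (11 to 18 mm up) over the tray's side edges, and an 18 mm high rear stop bar. Origin, on the table: where the tray's origin lies when the tray is home against the stop. The tray slides home along the dock's +x (roughly away from the robot). Position and yaw vary.
- tray: loose grey tray, plate 140 x 140 x 8 mm, 0.25 to 0.5 kg, its side edges in the dock's slots (2 mm play each side), sliding on the table (about 5 to 12 N); starts 55 to 80 mm short of home, parallel to the dock. Origin: centre of its underside; +x towards the stop.
- tray_grip (a point): grip point on the tray's upright front plate, 14 mm below its top edge. The plate is 10 mm thick along the tray's x, 60 mm wide along y, its top 50 mm above the table; this point lies at x = -64 mm, y = 0, z = 36 mm in the tray's frame.
- tray_block (a point): centre of the top of the tray's black pocket block (44 x 126 mm, top 24 mm above the table; x = +26 mm, y = 0 in the tray's frame), with three pockets in a row at y = -42, 0 and +42 mm, floor 8 mm above the table, 16 mm deep, 1.5 mm play round a cell
- tall_cell: tall glass cell, 50 to 100 g, 32 mm long (x), 18 wide (y), 60 high (z), in any of the three pockets. Its wide faces (32 x 60, facing its +y and -y) are frosted whitish; its narrow end faces (facing +x and -x) are clear windows, not to be touched. Origin: centre of its underside; in the tray its x axis lies along the tray's y. Its top 44 mm stand out of the block.
- tall_cell_center (a point): centre of the tall cell, 30 mm above its underside
- short_cell_1: short cell of the same make and footprint (32 x 18 mm), 42 mm high, that stays in its pocket; origin: centre of its underside
- short_cell_2: second short cell, same as short_cell_1; origin: centre of its underside
- bench: fixed optical bench: aluminium rail 270 x 44 mm along its x, carrying on posts a ribbed round lamp (+x end) and a box-shaped detector (-x end), whose snouts, 24 mm across, face each other over a clear gap of 130 mm; all below 155 mm. Origin: centre of the rail's underside; the beam (2 mm thick) runs along its x, 130 mm above the table. Position and yaw vary.
- beam_mid (a point): point on the beam midway between lamp and detector snouts, 130 mm above the table; its x axis is the beam
- lens_cap: loose black lens cap, 39 mm across, 9 mm high, a bystander; origin: centre of its underside
- flange: loose turned aluminium flange, 60 mm across, 25 mm high, a bystander; origin: centre of its underside
- hex_key: loose bent steel hex key, 90 x 33 x 9 mm, a bystander; origin: centre of its underside
Mind the look-alikes: they are no part of the job. Leave any blue or orange look-alike of the short_cell_1 alone.

How it is judged (in metres and radians):
On the way, in this order (a step that is already met when the one before it is completed fails the run):
1. the tray is home against the stop with all three cells standing in their pockets (x of tray in the frame of dock between -0.005 and 0.004 m and y of tray in the frame of dock between -0.005 and 0.005 m and z of short_cell_1 in the frame of tray between 0 and 0.014 m and angle between each of short_cell_1, short_cell_2, tall_cell's own z axis and vertical below 0.15 rad and z of short_cell_2 in the frame of tray between 0 and 0.014 m and z of tall_cell in the frame of tray between 0 and 0.014 m), for 0.2 s.
2. the tall cell is lifted clear of the tray, gripped on its two frosted faces (height (world z) of tall_cell above 0.05 m and contact force between the fingers and tall_cell_c0 above 0.5 N and contact force between the fingers and tall_cell_c1 above 0.5 N), for 0.2 s.
At the end, for the whole second after the job is handed in: Tray within 5 mm of home, both short cells standing in it; the tall cell held still by both frosted faces, touching neither bench nor tray, upright and its windows along the beam within 0.15 rad, its centre within 6 mm of the beam sideways, 18 mm in height, 30 mm of midway (x of tray in the frame of dock between -0.005 and 0.004 m and y of tray in the frame of dock between -0.005 and 0.005 m and z of short_cell_1 in the frame of tray between 0 and 0.014 m and angle between each of short_cell_1, short_cell_2, tall_cell's own z axis and vertical below 0.15 rad and z of short_cell_2 in the frame of tray between 0 and 0.014 m and x of tall_cell_center in the frame of beam_mid between -0.03 and 0.03 m and y of tall_cell_center in the frame of beam_mid between -0.006 and 0.006 m and z of tall_cell_center in the frame of beam_mid between -0.018 and 0.018 m and angle between the x axis of tall_cell and the x axis of bench, either way round below 0.15 rad and contact force between the fingers and tall_cell_c0 above 0.8 N and contact force between the fingers and tall_cell_c1 above 0.8 N and contact force between tall_cell and bench below 0.1 N and contact force between tall_cell and tray below 0.1 N and linear speed of tall_cell below 0.03 m/s); the arm keeps its last pose, push and grip.
It fails at once if a finger touches a clear window of the tall cell (contact force between the fingers and tall_cell_c2 above 0.5 N or contact force between the fingers and tall_cell_c3 above 0.5 N).
It fails at once if the lens cap is shifted by more than 30 mm (distance of lens_cap from where it was at the start of the episode above 0.03 m).
It fails at once if the flange is shifted by more than 30 mm (distance of flange from where it was at the start of the episode above 0.03 m).
It fails at once if the hex key is shifted by more than 30 mm (distance of hex_key from where it was at the start of the episode above 0.03 m).
It fails at once if a short cell is knocked over (angle between any of short_cell_1, short_cell_2's own z axis and vertical above 0.4 rad).
It also fails if it takes over 53 s, if anything falls off the work surface, if the arm or the gripper's body presses on something with over 40 N, if the wrist force passes 120 N, or if a joint passes its speed limit or range.

## Robot

A 7-joint arm with a two-finger parallel gripper is mounted at the origin on a cart in front of the work surface, level with it; the furniture and walls round the work are solid. World frame = base frame: x ahead of the robot, y to its left, z up, the work surface at z = 0. Lengths are in mm, angles in degrees, forces in N, time in s.
With the tool pointing down it reaches from about 425 to 925 mm from the base axis. Payload 6.8 kg.
Tool frame: the origin (TCP) lies at the centre of the arm's flange, where the gripper is bolted on; the fingertips stand r.tip_reach ahead of it and the grasp point (between the pads) lies 155 mm ahead of it (r.tip_reach is the distance from the TCP to the fingertips, in mm); z points along the fingers, y is the direction in which the jaws open and shut (so a half turn about z gives the same grasp; the last joint's range is limited). The gripper opens to 85 mm and grips with 20 to 120 N. Pads are 22 mm wide; open, the fingers measure 114 mm over their backs; the gripper's body (76 mm by 85 mm) begins 54 mm behind the grasp point. The pads swing forward as they close: fully open they stand 13 mm farther back than shut.
Start: joints at [66.629, 27.33, 1.283, 89.118, -0.659, 63.558, -4.761], TCP at [199.353, -644.904, 404.708] pointing down, gripper open.
Joint ranges: [-169.35, 169.35], [-19.33, 120.38], [-80.79, 83.38], [13.8, 139.57], [-78.32, 258.32], [9.67, 109.79], [-169.56, 169.56]. Speed limits (degrees/s): [136.94, 136.94, 180, 180, 180, 180, 180].

## Interface

Orientations are given as [roll, pitch, yaw] about the fixed x, y, z axes, in that order (R = Rz(yaw) Ry(pitch) Rx(roll)).
In Python, from workcell import r gives the robot as it stands.
- The arm moves only by the tool arm_command, never from a script. Its argument "commands" is text: rows parted by semicolons, each of 6 numbers parted by spaces: the shift along the tool's x, y, z as a fraction of full scale, then the turn, a rotation vector about the tool's x, y, z as a fraction of full scale. In form: x y z wx wy wz; .... A call has 1 to 8 rows; each row shifts and turns the commanded pose from where the row before left it, along the tool's axes as they then stand; what a row does not reach is not made up. Full scale, the value 1, is 100 cm for a shift and 30 degrees for a turn. A row lasts 1/10 s, in which the tool goes at most 50 mm and 8.59 degrees, less where a joint would pass 70% of its speed; a pose out of reach is approached as far as the arm can. A call with a number of a shift or a turn outside -1 to 1 is refused whole. A call with a gripper value outside its range is refused whole. "claw" is the finger opening in mm, from 0 to 85.4, set as the call begins (left out, the last holds). The fingers move at their own pace and stop on an object; "grip_force" is the grip in N (left out, the last holds). Time passes only in rows, so rows that do not move let the fingers close. It gives the time, the measured TCP pose, the force and the opening at its end, in the units of the state.
- r.get_state(): the state, without advancing time (a new reading comes with each control period).
- r.read_camera(name): name is "scene" or "top" or "wrist"; returns a dict with "pixels" (400x640x3 uint8, blue, green, red), "depth" (400x640 float32, mm along the optical axis (not along the pixel's ray), 0 where there is no reading), "mtx" (3x3 intrinsics, pixels), "eye" and "rotation" of the camera in the world; the wrist camera has in their place "T_tool_cam" (4x4, takes a point from camera to tool coordinates, whose origin is the TCP and whose axes are the flange's). Camera axes: x right, y up, looking along -z (the intrinsics and any distortion apply to the point x, -y, -z); pixel columns grow to the right and rows downward; lengths in mm; the calibration is good to about 2 mm. A picture is of the moment at which its call begins: read the wrist's pose just before it.
- r.close_job(): hands the job in, once; it reports no verdict.
The state is a dict: "clock": time; "q": joint angles; "joint_vel": joint speeds; "tau": joint torques, N m; "eef_pos": TCP position; "tool_rot": TCP orientation; "wrist_force": force on the tool from outside, world axes, zero at the start; "wrist_torque": the same for the moment, N m; "opening": finger opening in mm.
Only numpy, scipy, OpenCV 4.12 (cv2) and the standard library are available. Lean on these libraries where they do the work, as an engineer would, in place of code of your own. Each camera call takes 0.05 s, during which the arm holds its last target.

## Working session

There is one attempt and no reset: what is moved stays moved. The work goes in short steps, Python scripts to look and compute and a tool call to move; the robot and the scene stay as the last step left them, time stands still between calls to the robot, and variables do not carry over. Pictures are saved under pics/ and viewed, and the job is handed in when it is done.

Besides the shell and the picture viewer there is one more tool, called after "Emit:" as name(argument=value, ...) on one line, values as JSON. arm_command: Moves the arm, as the interface text tells. Its arguments: {"type":"object","properties":{"commands":{"type":"string"},"claw":{"type":"number"},"grip_force":{"type":"number"}},"required":["commands"]}

```bash
ls; mkdir -p pics; python3 - <<'E'
from workcell import r
import cv2,numpy as np
print(r.get_state(), r.tip_reach)
for n in ("top","scene","wrist"):
    c=r.read_camera(n)
    cv2.imwrite(f"pics/{n}0.png",c["pixels"]); np.savez(f"{n}0.npz",**c)
    print(n,{k:v for k,v in c.items() if k not in("pixels","depth")})
E
```

```text
pics
{'clock': 0.0, 'q': array([66.62930087, 27.37647192,  1.27987423, 89.17900623, -0.65780199,
       63.55922933, -4.76167496]), 'joint_vel': array([ 0.01293396, -0.04995552,  0.011947  ,  0.10909955, -0.04618276,
       -0.01804287, -0.09459006]), 'tau': array([ 3.27874077e-04, -5.96461093e+01,  1.60783030e+00, -2.81208730e+01,
        1.23737514e-02,  9.33316100e-03,  2.31214250e-05]), 'eef_pos': array([ 199.26656343, -644.62011984,  403.71236592]), 'tool_rot': array([-1.79893015e+02,  8.96426240e-03,  1.71784441e+01]), 'wrist_force': array([-0.31252904,  0.19176843, -0.35558663]), 'wrist_torque': array([-0.03997176, -0.0285951 ,  0.00359164]), 'opening': 85.36864911581239} 173.4
top {'mtx': array([[519.33269632,   0.        , 326.43871282],
       [  0.        , 519.33269632, 202.85613955],
       [  0.        ,   0.        ,   1.        ]]), 'eye': array([ 138.29555068,  -96.62621049, 1811.73159177]), 'rotation': array([ 11.78317049,   0.33592054, -91.08969386])}
scene {'mtx': array([[489.23278746,   0.        , 316.70090428],
       [  0.        , 489.23278746, 198.77849647],
       [  0.        ,   0.        ,   1.        ]]), 'eye': array([-331.27817211, -815.68424071,  822.46659297]), 'rotation': array([ 57.67124112,  -0.40851816, -48.51721301])}
wrist {'mtx': array([[322.82788109,   0.        , 324.02810448],
       [  0.        , 322.82788109, 197.96141651],
       [  0.        ,   0.        ,   1.        ]]), 'T_tool_cam': array([[ 3.80633350e-04,  9.57216721e-01,  2.89371739e-01,
         7.41707105e+01],
       [ 9.99999869e-01, -4.63616750e-04,  2.18225888e-04,
         2.27799337e-01],
       [ 3.43047054e-04,  2.89371618e-01, -9.57216772e-01,
         3.13689216e+01],
       [ 0.00000000e+00,  0.00000000e+00,  0.00000000e+00,
         1.00000000e+00]])}
```

View pics/top0.png

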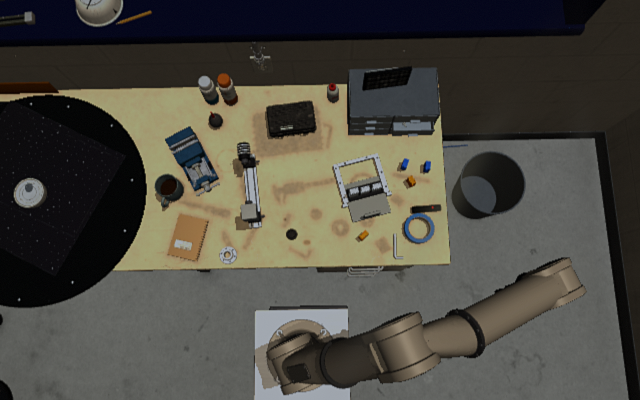

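View pics/scene0.png

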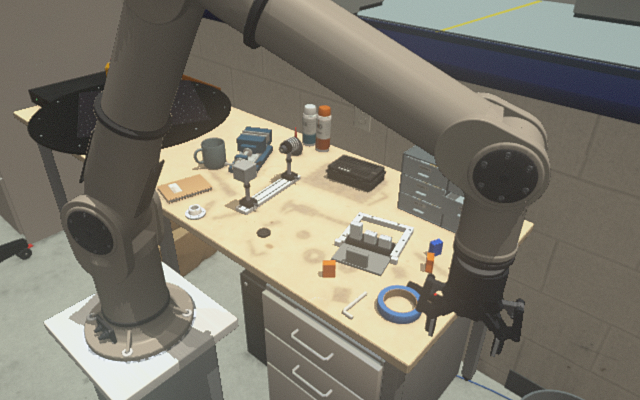

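View pics/wrist0.png

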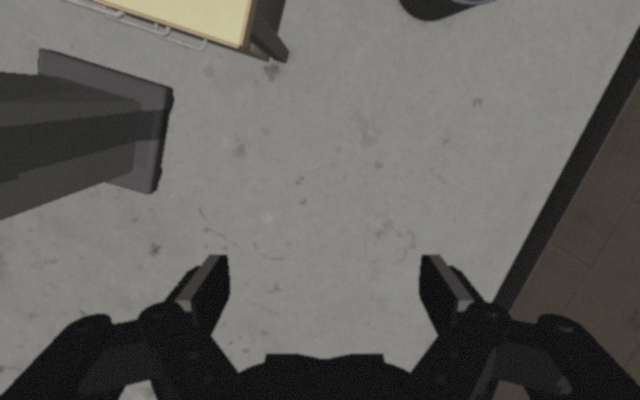

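```bash
cat > h.py <<'E'
import numpy as np, cv2
from scipy.spatial.transform import Rotation as R
def RT(c,pose=None):
    if "eye" in c: return R.from_euler('xyz',c["rotation"],degrees=True).as_matrix(), np.array(c["eye"])
    T=c["T_tool_cam"]; Rt=R.from_euler('xyz',pose[1],degrees=True).as_matrix()
    return Rt@T[:3,:3], Rt@T[:3,3]+pose[0]
def world(c,pose=None):
    Rm,t=RT(c,pose); K=c["mtx"]; d=c["depth"].astype(float)
    v,u=np.mgrid[:400,:640]
    P=np.stack([(u-K[0,2])/K[0,0]*d,-(v-K[1,2])/K[1,1]*d,-d],-1)
    W=P@Rm.T+t; W[d==0]=np.nan
    return W
def ray(c,u,v,z,pose=None):
    Rm,t=RT(c,pose); K=c["mtx"]
    d=Rm@np.array([(u-K[0,2])/K[0,0],-(v-K[1,2])/K[1,1],-1]); return t+d*(z-t[2])/d[2]
def proj(c,p,pose=None):
    Rm,t=RT(c,pose); K=c["mtx"]; q=Rm.T@(np.array(p)-t)
    return np.array([K[0,0]*q[0]/-q[2]+K[0,2],K[1,1]*-q[1]/-q[2]+K[1,2]])
def crop(c,x0,y0,x1,y1,f,name):
    cv2.imwrite(name,cv2.resize(c["pixels"][y0:y1,x0:x1],None,fx=f,fy=f,interpolation=cv2.INTER_CUBIC))
E
python3 - <<'E'
from h import *
t=np.load("top0.npz");s=np.load("scene0.npz")
crop(t,320,140,420,230,6,"pics/t1.png");crop(t,220,130,290,240,5,"pics/t2.png");crop(s,310,200,430,290,6,"pics/s1.png")
for n,c in(("t",t),("s",s)):
    W=world(c)
    for u,v in ([(300,230),(340,220),(385,180)] if n=="t" else [(300,260),(340,240)]): print(n,u,v,W[v,u].round(1))
W=world(t)
for z0,z1 in((3,14),(14,21),(21,30),(33,48),(48,60),(62,76)):
    m=(W[...,2]>z0)&(W[...,2]<z1)&(W[...,0]>400)&(W[...,0]<800)&(W[...,1]<-130)&(W[...,1]>-420)
    print(z0,z1,m.sum())
E
```

```text
t 300 230 [421.4   2.2  -5.7]
t 340 220 [ 453.5 -140.    -0.6]
t 385 180 [ 592.2 -303.5   15.3]
s 300 260 [ 390.6 -126.8    1.4]
s 340 240 [ 510.4 -163.6   18. ]
3 14 2046
14 21 539
21 30 437
33 48 255
48 60 157
62 76 267
```

View pics/t1.png

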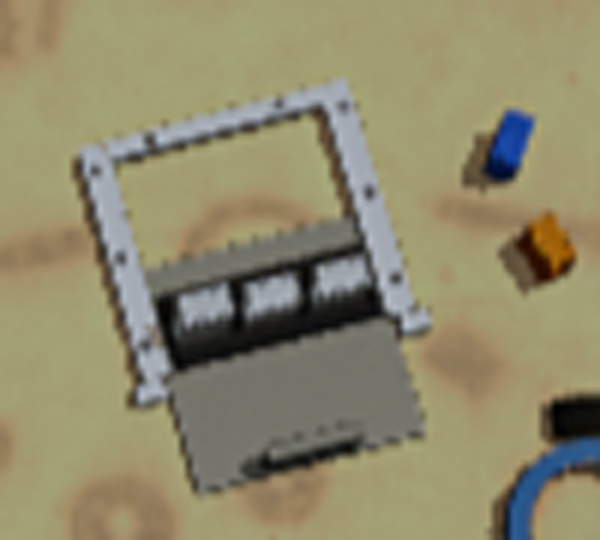

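View pics/t2.png

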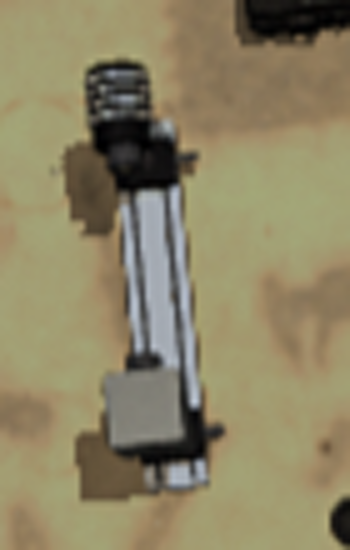

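View pics/s1.png

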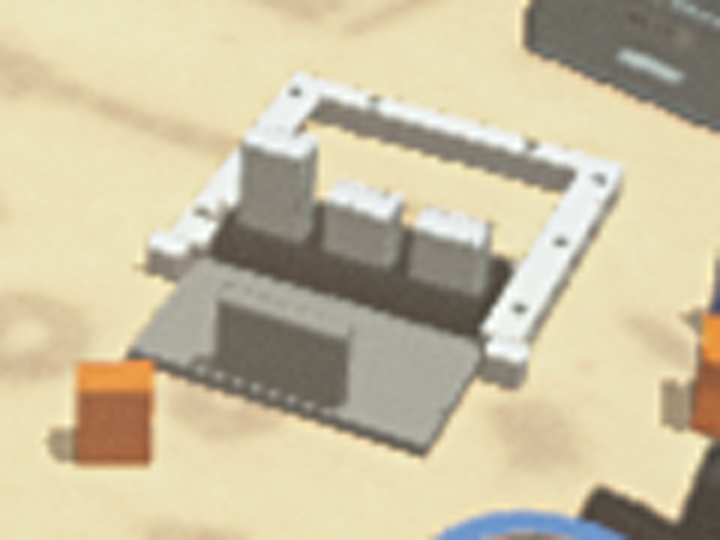

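```bash
python3 - <<'E'
from h import *
t=np.load("top0.npz");s=np.load("scene0.npz")
f=lambda x,y,z:ray(t,320+x/6,140+y/6,z).round(1)
print("stop corners",f(80,158,18),f(348,82,18)); print("front rails",f(150,405,18),f(428,320,18))
print("plate",f(270,450,50),f(362,437,50)); print("tray front",f(197,493,8),f(425,435,8))
print("tall top",f(203,305,68),"mid",f(273,294,50),f(340,275,50))
g=lambda x,y,z:ray(t,220+x/5,130+y/5,z).round(1)
print("rail", g(177,487,10), g(160,190,10), "det top",g(143,408,150))
h=lambda x,y,z:ray(s,310+x/6,200+y/6,z).round(1)
print("scene: plate",h(222,292,50),h(350,328,50),"tall",h(278,143,68),"stop",h(300,72,18),h(620,165,18), "trayfront",h(130,352,8),h(425,452,8))
W=world(t)
for n,(x,y) in dict(det=(143,408),lamp=(120,100)).items(): print(n,W[130+y//5,220+x//5])
m=(W[...,2]>110)&(W[...,2]<170)&(W[...,0]>400)&(W[...,0]<800)&(abs(W[...,1]-120)<80)
v,u=np.nonzero(m);print(u.min(),u.max(),v.min(),v.max())
E
```

```text
stop corners [ 645.7 -120.5   18. ] [ 689.6 -282.1   18. ]
front rails [ 494.6 -158.3   18. ] [ 542.4 -323.5   18. ]
plate [ 460.5 -225.4   50. ] [ 467.  -278.5   50. ]
tray front [ 443.4 -184.8    8. ] [ 475.3 -319.9    8. ]
tall top [ 542.6 -188.5   68. ] mid [ 552.5 -230.3   50. ] [ 563.  -269.6   50. ]
rail [431.3 157.9  10. ] [647.8 172.1  10. ] det top [461.1 160.8 150. ]
scene: plate [ 460.7 -225.7   50. ] [ 477.5 -280.5   50. ] tall [ 542.7 -191.4   68. ] stop [ 655.9 -121.1   18. ] [ 694.2 -280.5   18. ] trayfront [ 444.  -190.1    8. ] [ 476.2 -323.5    8. ]
det [462.74369986 162.47364426 151.93663778]
lamp [671.46391792 178.80146721 148.8845576 ]
238 258 142 221
```

Emit:
arm_command(commands="0.02 -0.014 0 0 0 0;0.04 -0.027 0 0 0 0;0.04 -0.027 0 0 0 0;0.04 -0.027 0 0 0 0;0.04 -0.027 0 0 0 0;0.04 -0.027 0 0 0 0;0.04 -0.027 0 0 0 0;0.04 -0.027 0 0 0 0", claw=85, grip_force=40)

```text
clock: 0.95
eef_pos: [426.8, -360.6, 404.7]
tool_rot: [180.0, 0.0, 17.2]
wrist_force: [1.8, 0.6, 0.3]
opening: 85.1
```

Emit:
arm_command(commands="0.04 -0.027 0 0 0 0;0.04 -0.027 0 0 0 0;0.04 -0.027 0 0 0 0;0.02 -0.014 0 0 0 0;0 0 0.02 0 0 -0.27;0 0 0.02 0 0 -0.27;0 0 0.02 0 0 -0.27;0 0 0.01 0 0 -0.27")

```text
clock: 1.75
eef_pos: [531.1, -230.0, 332.6]
tool_rot: [-179.8, 0.1, 49.9]
wrist_force: [-0.3, -0.1, 0.0]
opening: 85.0
```

Emit:
arm_command(commands="0 0 0 0 0 -0.27;0 0 0 0 0 -0.27;0 0 0 0 0 -0.27;0 0 0 0 0 -0.27;0 0 0 0 0 -0.27;0 0 0 0 0 -0.27;0 0 0 0 0 -0.22;0 0 0 0 0 0")

```text
clock: 2.55
eef_pos: [531.5, -230.4, 334.4]
tool_rot: [-180.0, -0.0, 104.8]
wrist_force: [0.2, -0.5, 0.1]
opening: 85.0
```

```bash
cat > snap.py <<'E'
import sys
from workcell import r
from h import *
def snap(cam,name):
    s=r.get_state(); c=r.read_camera(cam); 
    np.savez(name+".npz",pos=s["eef_pos"],rot=s["tool_rot"],**c)
    cv2.imwrite(f"pics/{name}.png",c["pixels"]); print(s["clock"],s["eef_pos"].round(1),s["tool_rot"].round(2),s["q"].round(1),s["wrist_force"].round(1),s["opening"])
snap(sys.argv[1],sys.argv[2])
E
python3 snap.py wrist w1
```

```text
2.55 [ 531.5 -230.4  334.4] [-1.7998e+02 -3.0000e-02  1.0481e+02] [ 39.6  25.5 -28.7 104.8  14.9  53.5  19.1] [ 0.2 -0.5  0.1] 85.0364578276821
```

View pics/w1.png

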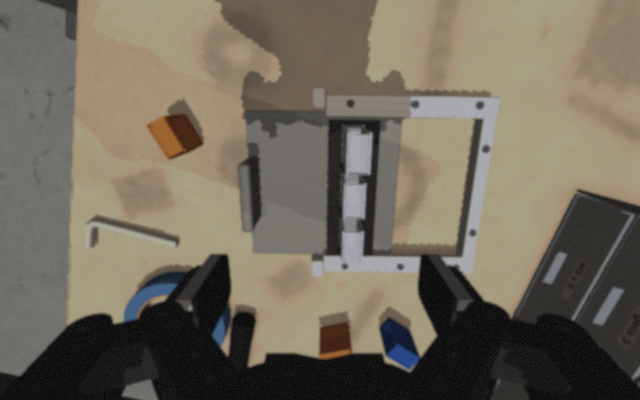

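```bash
python3 - <<'E'
from h import *
t=np.load("w1.npz"); crop(t,230,80,510,285,2.8,"pics/w1c.png")
E
```

```text
(no output)
```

View pics/w1c.png

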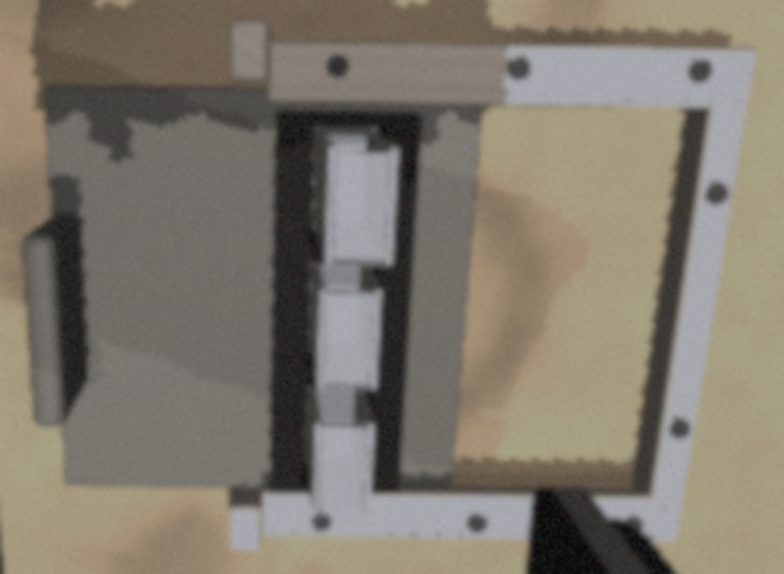

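```bash
python3 - <<'E'
from h import *
t=np.load("w1.npz"); pose=(t["pos"],t["rot"])
f=lambda x,y,z:ray(t,230+x/2.8,80+y/2.8,z,pose)
P=lambda n,*a:print(n,*[f(*q).round(1)[:2] for q in a])
def ang(a,b):
    d=f(*b)-f(*a);return np.degrees(np.arctan2(d[1],d[0])).round(2)
P("plate",(27,238,50),(52,236,50),(35,425,50),(62,425,50),(44,331,50))
print("yaw plate back edge",ang((35,425,50),(27,238,50))-90)
print("yaw tray front",ang((65,485,8),(43,90,8))-90)
print("yaw block front",ang((270,488,24),(277,115,24))-90)
print("yaw tray right",ang((452,478,8),(480,118,8))-90)
print("yaw stop outer",ang((678,540,18),(754,50,18))-90, "rail top outer",ang((272,45,18),(754,50,18)),"rail bot outer",ang((262,537,18),(678,540,18)))
P("stop outer",(754,50,18),(678,540,18)); P("holes stop",(717,193,18),(680,429,18)); P("holes rail",(337,66,18),(700,70,18))
W=world(t,pose)
for n,(u,v) in dict(tall=(358,152),mid=(355,200),bot=(353,240),plate=(245,198),block=(333,150),tray=(290,180),rail=(455,105)).items(): print(n,W[v-2:v+3,u-2:u+3].reshape(-1,3).mean(0).round(1))
# tray-frame maps
yaw=np.radians(15.);ex=np.array([np.cos(yaw),np.sin(yaw)]);ey=np.array([-ex[1],ex[0]])
for z0,z1 in((60,75),(44,56),(20,28)):
    m=(W[...,2]>z0)&(W[...,2]<z1)&(W[...,0]>400)&(W[...,0]<720)&(W[...,1]<-100)&(W[...,1]>-340)
    q=W[m][:,:2]; 
    n,lab,st,ce=cv2.connectedComponentsWithStats(m.astype(np.uint8))
    for i in range(1,n):
        if st[i,4]>40:
            q=W[lab==i]; 
            print(z0,st[i],np.median(q,0).round(1),cv2.minAreaRect(q[:,:2].astype(np.float32)))
E
```

```text
plate [ 460.8 -223.7] [ 467.5 -221.3] [ 473.6 -279.5] [ 481.5 -277.4] [ 470.6 -249.6]
yaw plate back edge 12.909999999999997
yaw tray front 14.090000000000003
yaw block front 13.980000000000004
yaw tray right 14.25
yaw stop outer 14.540000000000006 rail top outer 14.27 rail bot outer 14.34
stop outer [ 655.5 -119.2] [ 697.1 -279.8]
holes stop [ 661.8 -162.1] [ 681.4 -240. ]
holes rail [ 535.3 -155.8] [ 642.  -128.8]
tall [ 546.4 -187.7   66.3]
mid [ 557.9 -228.6   48.4]
bot [nan nan nan]
plate [ 469.9 -249.8   49.3]
block [ 531.1 -196.8   23.3]
tray [ 500.4 -236.6    7.3]
rail [ 621.6 -134.2   17.6]
60 [ 346  130   27   45 1102] [ 546.8 -187.6   66.5] ((547.1763916015625, -188.19187927246094), (18.092464447021484, 32.18145751953125), 14.340068817138672)
44 [345 129  23  41  66] [ 539.1 -180.9   50.9] ((539.6163940429688, -186.0019989013672), (34.62839126586914, 14.513821601867676), 74.75473022460938)
44 [238 162  17  70 866] [ 470.5 -248.3   48.7] ((470.1247253417969, -250.20492553710938), (10.390002250671387, 59.18964385986328), 13.998437881469727)
44 [343 180  24  39 840] [ 557.2 -
[... 174 characters left out ...]
92797851562, -269.5527038574219), (18.178306579589844, 32.82602310180664), 14.349035263061523)
20 [ 327  120   54  136 3259] [ 552.  -223.6   23.3] ((557.592041015625, -228.97271728515625), (44.19010543823242, 126.349365234375), 13.9860258102417)
20 [178 123  18  27 109] [ 407.5 -216.3   24.1] ((407.5753479003906, -216.59893798828125), (2.7689707279205322, 22.88007164001465), 35.970211029052734)
20 [247 157  13  63 135] [ 474.1 -244.7   24.2] ((474.43133544921875, -248.38327026367188), (6.962368488311768, 58.67506408691406), 20.53203010559082)
20 [341 218  20  17  62] [ 560.1 -255.    24.6] ((561.3549194335938, -257.4696044921875), (21.776798248291016, 10.420404434204102), 50.18334197998047)
```

Emit:
arm_command(commands="-0.002 -0.032 0.01 0 0 0.017;-0.002 -0.032 0.03 0 0 0;0 0 0.04 0 0 0;0 0 0.04 0 0 0;0 0 0.02 0 0 0;0 0 0 0 0 0")

```text
clock: 3.2
eef_pos: [469.5, -249.7, 192.1]
tool_rot: [-179.7, -0.2, 104.1]
wrist_force: [-0.5, 0.1, 0.0]
opening: 84.9
```

```bash
python3 snap.py wrist w2;  python3 - <<'E'
from h import *
t=np.load("w1.npz"); pose=(t["pos"],t["rot"])
f=lambda x,y,z:ray(t,230+x/2.8,80+y/2.8,z,pose)[:2]
y=np.radians(14.3);ex=np.array([np.cos(y),np.sin(y)])
o=np.array([532.3,-235.3])
for p in((708,108,18),(650,490,18),(683,112,0),(635,488,0),(480,118,8),(452,478,8)): print(p,((f(*p)-o)@ex).round(1))
E
```

```text
3.2 [ 469.5 -249.7  192.1] [-179.75   -0.2   104.12] [ 39.9  33.4 -23.4 115.8  22.2  35.4  15.6] [-0.5  0.1  0. ] 84.90777420912865
(708, 108, 18) 136.7
(650, 490, 18) 136.2
(683, 112, 0) 137.4
(635, 488, 0) 139.1
(480, 118, 8) 69.4
(452, 478, 8) 69.2
```

View pics/w2.png

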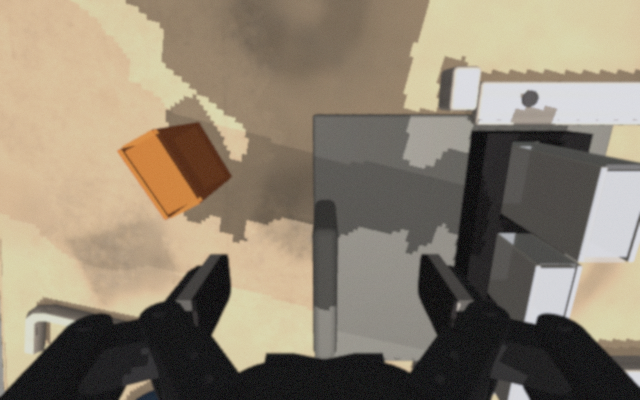

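Emit:
arm_command(commands="0 0 0 0 0 0;0 0 0 0 0 0;0 0 0 0 0 0;0 0 0 0 0 0;0 0 0 0 0 0;0 0 0 0 0 0;0 0 0 0 0 0;0 0 0 0 0 0", claw=5, grip_force=40)

```text
clock: 4.05
eef_pos: [470.6, -250.5, 195.2]
tool_rot: [-180.0, 0.0, 104.2]
wrist_force: [-2.4, -0.7, 6.0]
opening: 9.6
```

Emit:
arm_command(commands="0 0.003 0 0 0 0;0 0.006 0 0 0 0;0 0.008 0 0 0 0;0 0.008 0 0 0 0;0 0.008 0 0 0 0;0 0.008 0 0 0 0;0 0.008 0 0 0 0;0 0.006 0 0 0 0")

```text
clock: 4.85
eef_pos: [522.6, -238.0, 195.2]
tool_rot: [-179.7, 0.0, 104.1]
wrist_force: [-9.9, -2.6, 13.2]
opening: 8.9
```

Emit:
arm_command(commands="0 0.003 0 0 0 0;0 0.002 0 0 0 0;0 0.002 0 0 0 0;0 0 0 0 0 0;0 0 0 0 0 0")

```text
clock: 5.35
eef_pos: [529.2, -236.3, 195.2]
tool_rot: [-179.7, 0.1, 104.2]
wrist_force: [-8.7, -1.8, 11.3]
opening: 9.3
```

Emit:
arm_command(commands="0 0.002 0 0 0 0;0 0.002 0 0 0 0;0 0.002 0 0 0 0;0 0 0 0 0 0")

```text
clock: 5.75
eef_pos: [535.1, -234.8, 195.2]
tool_rot: [-179.7, 0.1, 104.1]
wrist_force: [-8.1, -1.3, 11.8]
opening: 9.4
```

Emit:
arm_command(commands="0 0.001 0 0 0 0;0 0.001 0 0 0 0;0 0 0 0 0 0")

```text
clock: 6.05
eef_pos: [536.0, -234.7, 195.2]
tool_rot: [-179.6, 0.0, 104.1]
wrist_force: [-13.2, -2.4, 16.3]
opening: 9.3
```

Emit:
arm_command(commands="0 0.001 0 0 0 0;0 0.001 0 0 0 0;0 0 0 0 0 0;0 0 0 0 0 0")

```text
clock: 6.45
eef_pos: [536.5, -234.6, 195.2]
tool_rot: [-179.4, 0.0, 104.1]
wrist_force: [-19.1, -2.4, 21.8]
opening: 9.4
```

```bash
python3 snap.py wrist w3
```

```text
6.45 [ 536.5 -234.6  195.2] [-1.7937e+02  2.0000e-02  1.0407e+02] [ 35.   36.6 -23.1 108.4  22.   39.9  12.8] [-19.1  -2.4  21.8] 9.431585340788494
```

View pics/w3.png

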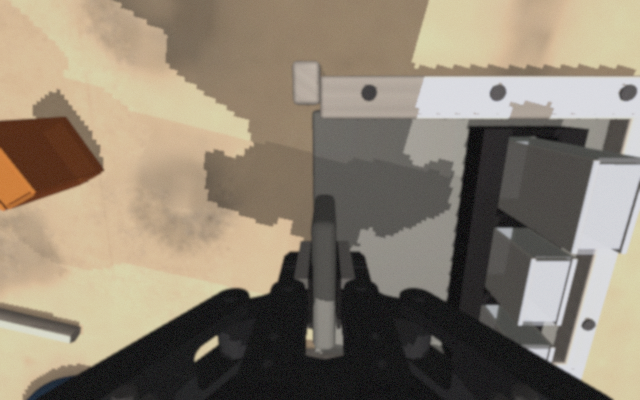

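Emit:
arm_command(commands="0 0 0 0 0 0;0 0 0 0 0 0;0 0 0 0 0 0;0 0 0 0 0 0;0 0 0 0 0 0", claw=85)

```text
clock: 7.0
eef_pos: [540.8, -232.2, 194.6]
tool_rot: [180.0, -0.0, 104.3]
wrist_force: [0.4, -0.0, 0.1]
opening: 80.7
```

Emit:
arm_command(commands="0 0 -0.02 0 0 0;0 0 -0.04 0 0 0;0 0 -0.04 0 0 0;0 0.03 -0.03 0 0 0;0 0.03 -0.01 0 0 0;0 0 0 0 0 0;0 0 0 0 0 0")

```text
clock: 7.7
eef_pos: [598.8, -217.2, 334.4]
tool_rot: [-180.0, -0.0, 104.3]
wrist_force: [-1.0, -0.1, -0.7]
opening: 85.3
```

```bash
python3 snap.py wrist w4; python3 snap.py top t4; python3 - <<'E'
from h import *
t=np.load("w4.npz"); pose=(t["pos"],t["rot"])
W=world(t,pose)
for z0,z1 in((60,75),(44,56),(20,28)):
    m=(W[...,2]>z0)&(W[...,2]<z1)&(W[...,0]>480)&(W[...,0]<750)&(W[...,1]<-80)&(W[...,1]>-320)
    n,lab,st,ce=cv2.connectedComponentsWithStats(m.astype(np.uint8))
    for i in range(1,n):
        if st[i,4]>100:
            q=W[lab==i]; print(z0,st[i],np.median(q,0).round(1),cv2.minAreaRect(q[:,:2].astype(np.float32)))
E
```

```text
7.7 [ 598.8 -217.2  334.4] [-1.7998e+02 -2.0000e-02  1.0433e+02] [ 34.2  30.4 -27.4  96.9  16.1  56.7  15.4] [-1.  -0.1 -0.7] 85.26818454802613
7.75 [ 598.  -217.7  333.7] [-1.7988e+02 -4.0000e-02  1.0427e+02] [ 34.3  30.4 -27.4  96.9  16.2  56.7  15.4] [-0.   0.3 -0.7] 84.91243694114233
60 [ 344  126   27   45 1118] [ 612.4 -171.9   66.5] ((612.6654052734375, -172.51576232910156), (18.13885498046875, 32.195526123046875), 14.118077278137207)
44 [236 159  18  70 867] [ 535.9 -232.4   48.7] ((535.6787109375, -234.46990966796875), (10.552007675170898, 59.180973052978516), 14.106366157531738)
44 [342 177  23  38 831] [ 622.6 -212.3   48.4] ((622.7969360351562, -212.9689483642578), (18.044641494750977, 32.1224250793457), 14.35281753540039)
44 [341 224  22  37 755] [ 632.7 -252.8   48.4] ((633.16357421875, -254.05294799804688), (18.061067581176758, 33.100948333740234), 14.192672729492188)
20 [ 326  116   53  137 3385] [ 618.6 -209.5   23.3] ((622.9949951171875, -213.27413940429688), (44.091453552246094, 126.442626953125), 14.147071838378906)
20 [246 155  13  64 131] [ 539.4 -229.2   23.9] ((539.7554321289062, -232.87823486328125), (6.30595588684082, 59.10398864746094), 19.658687591552734)
```

View pics/w4.png

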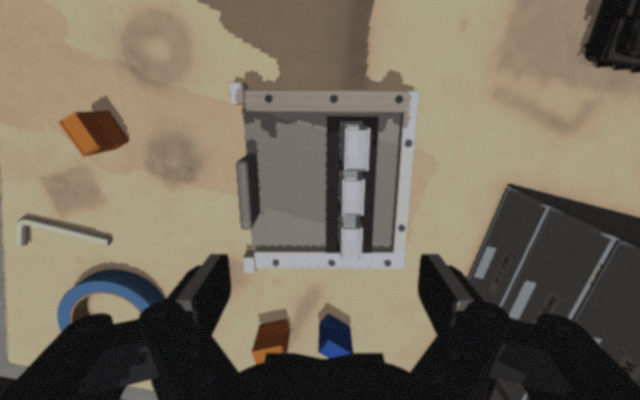

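Emit:
arm_command(commands="0.02 0.0125 0 0 0 0;0.02 0.0125 0 0 0 0;0 0 0.03 0 0 0;0 0 0.02 0 0 0;0 0 0 0 0 0")

```text
clock: 8.3
eef_pos: [610.7, -173.2, 280.9]
tool_rot: [-179.6, -0.2, 104.2]
wrist_force: [-0.8, -0.1, -0.7]
opening: 84.8
```

```bash
python3 snap.py wrist w5; python3 - <<'E'
from h import *
t=np.load("w5.npz"); pose=(t["pos"],t["rot"])
W=world(t,pose)
for z0,z1 in((60,75),(44,56),):
    m=(W[...,2]>z0)&(W[...,2]<z1)&(W[...,0]>480)&(W[...,0]<750)&(W[...,1]<-80)&(W[...,1]>-320)
    n,lab,st,ce=cv2.connectedComponentsWithStats(m.astype(np.uint8))
    for i in range(1,n):
        if st[i,4]>100:
            q=W[lab==i]; print(z0,st[i],np.median(q,0).round(1),cv2.minAreaRect(q[:,:2].astype(np.float32)))
E
```

```text
8.3 [ 610.7 -173.2  280.9] [-1.7959e+02 -1.6000e-01  1.0424e+02] [ 29.4  33.8 -26.6  99.2  18.5  51.8   9.3] [-0.8 -0.1 -0.7] 84.83880490401508
60 [ 315  199   30   53 1524] [ 612.3 -170.9   66.4] ((612.6742553710938, -172.5390625), (17.69198989868164, 32.57123947143555), 14.159823417663574)
44 [315 192  29   7 142] [ 608.6 -157.2   50.5] ((608.69287109375, -157.37278747558594), (17.865543365478516, 1.3716444969177246), 14.268392562866211)
44 [190 231  19  36 486] [ 532.  -215.4   48.6] ((531.5203247070312, -217.411865234375), (10.605337142944336, 24.338167190551758), 15.601516723632812)
44 [ 316  251   26   43 1089] [ 622.6 -212.4   48.4] ((622.8572998046875, -213.17002868652344), (17.818592071533203, 32.821407318115234), 14.069722175598145)
44 [ 316  302   25   41 1001] [ 632.5 -252.3   48.4] ((632.8116455078125, -253.72987365722656), (17.92490005493164, 33.473045349121094), 14.73851490020752)
```

View pics/w5.png

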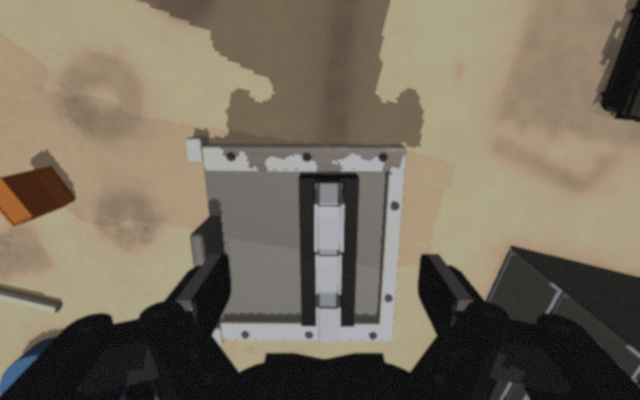

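Emit:
arm_command(commands="0 0 0.02 0 0 0;0 0 0.03 0 0 0;0 0 0.02 0 0 0;0 0 0.011 0 0 0;0 0 0 0 0 0;0 0 0 0 0 0;0 0 0 0 0 0")

```text
clock: 9.05
eef_pos: [613.8, -172.9, 205.3]
tool_rot: [179.9, 0.1, 104.3]
wrist_force: [-0.5, -0.4, -0.3]
opening: 85.3
```

Emit:
arm_command(commands="0 -0.001 0.001 0 0 0;0 0 0 0 0 0;0 0 0 0 0 0;0 0 0 0 0 0;0 0 0 0 0 0;0 0 0 0 0 0;0 0 0 0 0 0;0 0 0 0 0 0", claw=12, grip_force=35)

```text
clock: 9.85
eef_pos: [612.2, -173.0, 202.9]
tool_rot: [180.0, 0.0, 104.3]
wrist_force: [-1.0, -0.5, 1.3]
opening: 17.9
```

```bash
python3 snap.py wrist w6
```

```text
9.85 [ 612.2 -173.   202.9] [1.7998e+02 1.0000e-02 1.0426e+02] [ 27.6  39.6 -24.2 101.2  22.1  43.9   6.5] [-1.  -0.5  1.3] 17.877837429184968
```

View pics/w6.png

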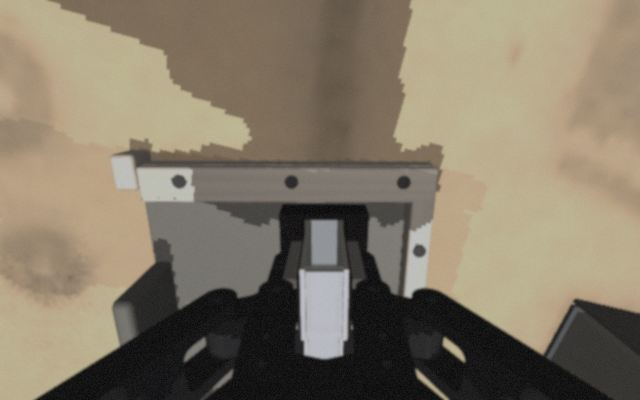

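Emit:
arm_command(commands="0 0 -0.004 0 0 0;0 0 -0.01 0 0 0;0 0 -0.015 0 0 0;0 0 -0.03 0 0 0;0 0 -0.04 0 0 0;0 0 -0.04 0 0 0;0 0 -0.03 0 0 0;0 0 -0.01 0 0 0")

```text
clock: 10.7
eef_pos: [612.9, -172.7, 387.1]
tool_rot: [179.6, 0.2, 104.3]
wrist_force: [0.1, 1.1, -1.4]
opening: 17.5
```

```bash
python3 snap.py wrist w7; python3 snap.py top t7; python3 - <<'E'
from h import *
t=np.load("t7.npz"); crop(t,210,130,410,235,3.8,"pics/t7c.png")
E
```

```text
10.7 [ 612.9 -172.7  387.1] [179.63   0.2  104.27] [ 31.2  27.3 -28.9  94.3  14.7  61.7  12.4] [ 0.1  1.1 -1.4] 17.528034061694648
10.75 [ 612.9 -172.8  386.7] [179.66   0.19 104.26] [ 31.2  27.4 -28.9  94.3  14.7  61.7  12.4] [0.6 0.  1.2] 17.63975377082733
```

View pics/w7.png

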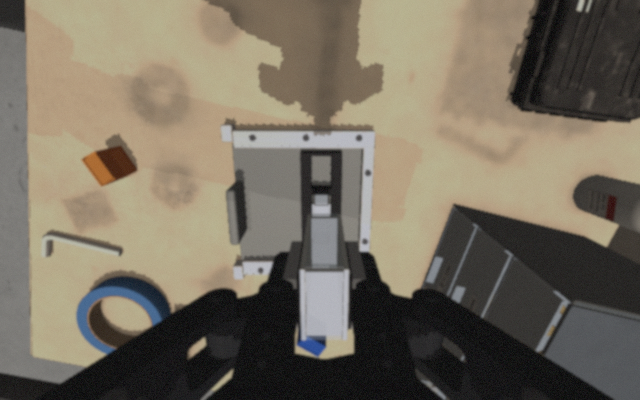

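View pics/t7c.png

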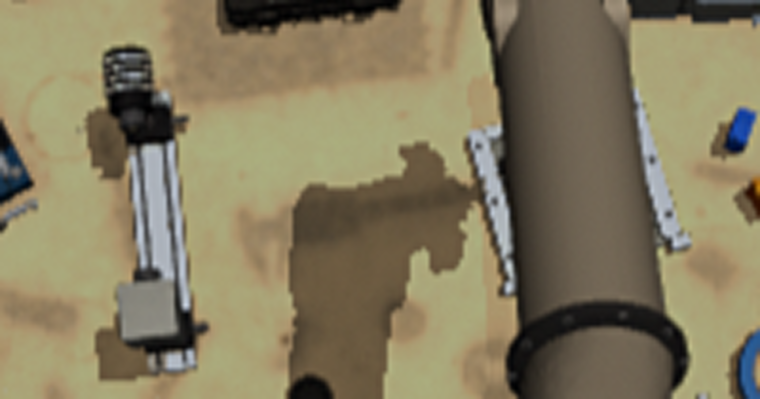

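Emit:
arm_command(commands="0.015 0 0 0 0 0;0.03 0 0 0 0 0;0.035 0 0 0 0 0;0.035 0 0 0 0 0;0.035 0 0 0 0 0;0.035 0 0 0 0 0;0.03 0 0 0 0 0;0.01 0 0 0 0 0")

```text
clock: 11.6
eef_pos: [554.5, 49.7, 380.1]
tool_rot: [-179.8, -0.1, 104.6]
wrist_force: [0.4, 0.1, 0.8]
opening: 17.4
```

Emit:
arm_command(commands="0 0 0 0 0 0;0 0 0 0 0 0;0 0 0 0 0 0")

```text
clock: 11.9
eef_pos: [556.9, 43.3, 381.1]
tool_rot: [-179.9, 0.0, 104.1]
wrist_force: [0.3, -0.3, -0.0]
opening: 17.7
```

```bash
python3 snap.py wrist w8; python3 -c "
from h import *
t=np.load('w8.npz'); crop(t,180,10,480,210,2.6,'pics/w8c.png')"
```

```text
11.9 [556.9  43.3 381.1] [-1.7994e+02  3.0000e-02  1.0412e+02] [ 16.1  21.3 -33.6 104.9  13.7  58.   -9. ] [ 0.3 -0.3 -0. ] 17.682267420596983
```

View pics/w8.png

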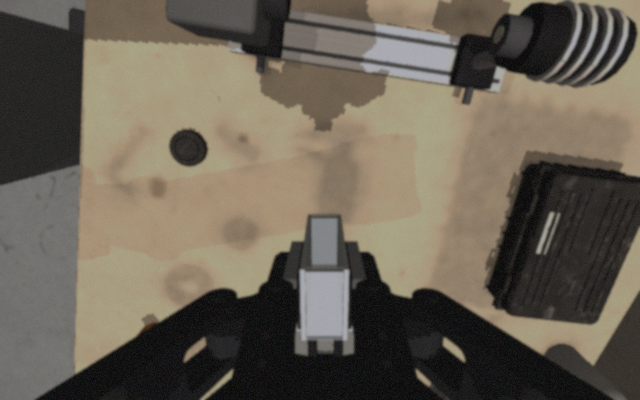

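View pics/w8c.png

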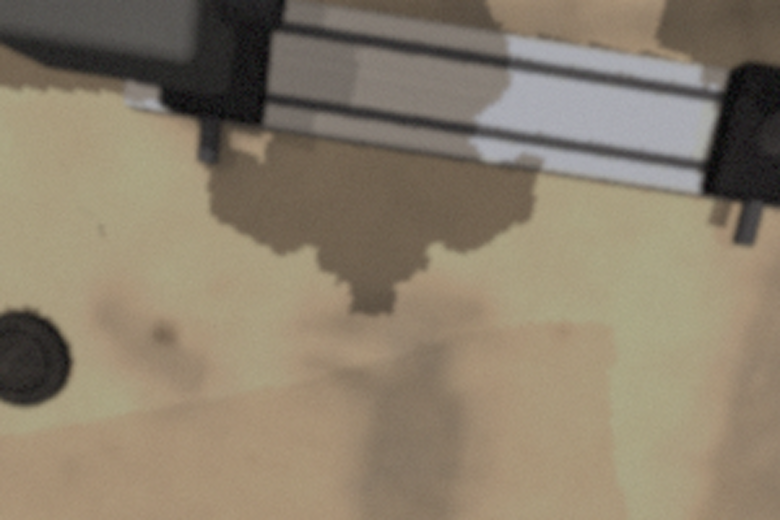

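Emit:
arm_command(commands="0.02 0 0 0 0 0;0.03 0 0 0 0 0;0.015 0 0 0 0 0;0.005 0 0 0 0 0;0 0 0 0 0 0;0 0 0 0 0 0;0 0 0 0 0 0")

```text
clock: 12.65
eef_pos: [539.9, 111.5, 381.6]
tool_rot: [-180.0, 0.0, 104.1]
wrist_force: [0.8, 0.3, -0.8]
opening: 17.8
```

```bash
python3 snap.py wrist w9; python3 -c "
from h import *
t=np.load('w9.npz'); crop(t,120,0,640,200,1.5,'pics/w9c.png')"
```

```text
12.65 [539.9 111.5 381.6] [-1.7999e+02  4.0000e-02  1.0415e+02] [ 10.2  20.8 -35.1 105.8  14.   57.8 -16.6] [ 0.8  0.3 -0.8] 17.762511020537037
```

View pics/w9c.png

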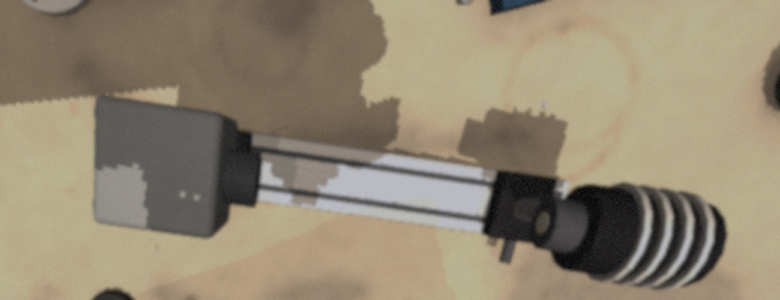

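```bash
python3 - <<'E'
from h import *
t=np.load("w9.npz"); pose=(t["pos"],t["rot"]); W=world(t,pose)
g=lambda x,y:(int(round(120+x/1.5)),int(round(y/1.5)))
for n,p in dict(rail=(430,190),rail2=(300,170),rail3=(350,205),dsnout=(240,175),dbox=(150,160),lsnout=(568,222),lampb=(590,225),rib=(640,230),table=(400,260)).items():
    u,v=g(*p); print(n,(u,v),W[v-1:v+2,u-1:u+2].reshape(-1,3).mean(0).round(1))
Z=W[...,2]
box=(W[...,0]>400)&(W[...,0]<760)&(W[...,1]>110)&(W[...,1]<260)
v,u=np.mgrid[:400,:640]; box&=(v<205)
for z0,z1 in((8,30),(100,125),(125,140),(140,148),(148,160)):
    m=box&(Z>z0)&(Z<z1); n,lab,st,ce=cv2.connectedComponentsWithStats(m.astype(np.uint8))
    for i in range(1,n):
        if st[i,4]>60:
            q=W[lab==i]; print(z0,st[i],np.median(q,0).round(1),q.min(0).round(0),q.max(0).round(0),[np.round(k,1) for k in cv2.minAreaRect(q[:,:2].astype(np.float32))])
m=box&(Z>6)&(Z<30); h=np.histogram(Z[m],bins=np.arange(6,31,2));print(h)
E
```

```text
rail (407, 127) [611.  178.2  13.4]
rail2 (320, 113) [521.4 169.9  13. ]
rail3 (353, 137) [560.2 155.   13.6]
dsnout (280, 117) [497.8 166.4 141.2]
dbox (220, 107) [463.5 164.2 152. ]
lsnout (499, 148) [639.1 182.  141.2]
lampb (513, 150) [647.8 183.  142.2]
rib (547, 153) [664.5 186.5 149.8]
table (387, 173) [609.2 124.9  -1.3]
8 [ 278   86  222   89 8360] [586.  175.4  13.6] [478. 143.  10.] [702. 208.  30.] [array([592.3, 167.1]), array([224.5,  59.9]), np.float64(5.9)]
100 [274  78   5  21  62] [488.9 182.3 117.7] [486. 176. 110.] [490. 189. 124.] [array([488.7, 182.7]), array([ 1.9, 12.9]), np.float64(16.0)]
100 [473 134  10  27  98] [634.1 179.1 122.9] [633. 170. 117.] [636. 188. 125.] [array([634.1, 178.8]), array([ 1.7, 18.4]), np.float64(7.0)]
125 [265  77  30  77 686] [496.3 170.1 136.7] [487. 142. 125.] [506. 188. 140.] [array([497.4, 165.8]), array([15.1, 47.1]), np.float64(7.2)]
125 [ 475  121  114   73 1797] [647.5 185.7 135.9] [632. 160. 125.] [697. 208. 140.] [array([664.1, 182.3]), array([62.4, 45.4]), np.float64(6.0)]
140 [263  77  29  79 479] [494.4 165.3 141.1] [487. 141. 140.] [505. 188. 148.] [array([497.2, 165.3]), array([14.7, 47.3]), np.float64(6.4)]
140 [ 488  126  117   67 2762] [664.1 183.1 144.5] [633. 163. 140.] [704. 205. 148.] [array([668.4, 182.8]), array([70.5, 40.4]), np.float64(5.8)]
148 [ 182   63   88   96 7125] [466.5 163.3 152.2] [439. 135. 148.] [493. 189. 155.] [array([465.7, 161.6]), array([50.9, 50. ]), np.float64(5.8)]
148 [ 513  138   92   49 2381] [674.7 183.8 149.4] [647. 169. 148.] [703. 199. 154.] [array([675.1, 183.8]), array([56.3, 27.4]), np.float64(4.9)]
(array([   0,    1,  315, 4920, 1733,   37,   32,   42,   40,   73,  181,
        986]), array([ 6,  8, 10, 12, 14, 16, 18, 20, 22, 24, 26, 28, 30]))
```

```bash
python3 - <<'E'
from h import *
t=np.load("w9.npz"); pose=(t["pos"],t["rot"]); W=world(t,pose); Z=W[...,2]
for yd in (5.6,5.9,6.2):
    y=np.radians(yd);ex=np.array([np.cos(y),np.sin(y)]);ey=np.array([-ex[1],ex[0]])
    X=(W[...,:2]-[569.8,172.6])@ex;Y=(W[...,:2]-[569.8,172.6])@ey
    print(yd)
    for a,b in((-55,-40),(-40,-20),(-20,0),(0,20),(20,40),(40,60)):
        m=(Z>9)&(Z<17)&(X>a)&(X<b)&(abs(Y)<40); print(" rail",a,np.percentile(Y[m],[1,99]).round(1),np.percentile(Y[m],[1,99]).mean().round(2))
    m=(Z>135)&(X>-85)&(X<-60)&(abs(Y)<16); 
    for n,a,b in(("box",-125,-85),("dsn",-76,-66),("lsn",64,76),("lamp",85,135)):
        m=(Z>128)&(X>a)&(X<b)&(abs(Y)<40); q=np.percentile(Y[m],[2,98]); top=m&(Z>np.percentile(Z[m],70)); print(" ",n,q.round(1),q.mean().round(2),"ridge",Y[top].mean().round(2),np.percentile(X[m],[0,100]).round(1),Z[m].max())
    m=(Z>115)&(abs(X)<75)&(abs(Y)<14);print("  gap",X[m&(X<0)].max(),X[m&(X>0)].min())
E
```

```text
5.6
 rail -55 [-21.5  21.5] 0.01
 rail -40 [-21.4  21.5] 0.06
 rail -20 [-21.3  21.6] 0.14
 rail 0 [-21.   21.8] 0.36
 rail 20 [-21.   21.9] 0.41
 rail 40 [-21.   22.1] 0.52
  box [-24.2  23.2] -0.49 ridge 0.21 [-125.  -85.] 154.69829201282283
  dsn [-11.5  11. ] -0.23 ridge 0.01 [-76. -66.] 142.86542676172243
  lsn [-10.5  11.7] 0.57 ridge 0.5 [64. 76.] 142.936551419141
  lamp [-19.8  21.8] 0.98 ridge 0.75 [ 85.  134.9] 153.82322697738996
  gap -65.16643216625414 63.50955617300141
5.9
 rail -55 [-21.2  21.7] 0.25
 rail -40 [-21.3  21.7] 0.2
 rail -20 [-21.3  21.7] 0.18
 rail 0 [-21.1  21.7] 0.3
 rail 20 [-21.2  21.7] 0.24
 rail 40 [-21.3  21.7] 0.23
  box [-23.6  23.8] 0.07 ridge 0.72 [-125.  -85.] 154.69829201282283
  dsn [-11.1  11.4] 0.14 ridge 0.37 [-76. -66.] 142.86542676172243
  lsn [-10.9  11.3] 0.22 ridge 0.13 [64. 76.] 142.936551419141
  lamp [-20.4  21.2] 0.4 ridge 0.17 [ 85.  134.8] 153.82322697738996
  gap -65.17042883390316 63.54642173609424
6.2
 rail -55 [-21.   21.9] 0.49
 rail -40 [-21.2  21.8] 0.33
 rail -20 [-21.2  21.7] 0.22
 rail 0 [-21.1  21.7] 0.27
 rail 20 [-21.4  21.5] 0.07
 rail 40 [-21.6  21.5] -0.05
  box [-23.   24.3] 0.64 ridge 1.25 [-125.  -85.] 154.69829201282283
  dsn [-10.7  11.8] 0.52 ridge 0.75 [-76. -66.] 142.86542676172243
  lsn [-11.3  10.9] -0.18 ridge -0.24 [64. 76.] 142.936551419141
  lamp [-20.9  20.6] -0.16 ridge -0.4 [ 85.  134.8] 153.82322697738996
  gap -65.16444525659588 63.58154514193492
```

Emit:
arm_command(commands="0 0 0 0 0 0.15;0 0 0 0 0 0.25;0 0 0 0 0 0.25;0 0 0 0 0 0.25;0 0 0 0 0 0.25;0 0 0 0 0 0.25;0 0 0 0 0 0.25;0 0 0 0 0 0.25")

```text
clock: 13.5
eef_pos: [539.6, 112.2, 381.7]
tool_rot: [180.0, 0.0, 46.9]
wrist_force: [-0.1, -0.4, -0.4]
opening: 17.3
```

Emit:
arm_command(commands="0 0 0 0 0 0.25;0 0 0 0 0 0.25;0 0 0 0 0 0.25;0 0 0 0 0 0.25;0 0 0 0 0 0.25;0 0 0 0 0 0.125;0 0 0 0 0 0;0 0 0 0 0 0")

```text
clock: 14.3
eef_pos: [539.5, 112.6, 381.7]
tool_rot: [180.0, -0.0, 6.1]
wrist_force: [-0.3, -0.2, -0.1]
opening: 17.6
```

Emit:
arm_command(commands="0.006 -0.009 0 0 0 0.007;0.01 -0.015 0 0 0 0;0.01 -0.016 0 0 0 0;0.007 -0.012 0 0 0 0;0.0025 -0.005 0 0 0 0;0 0 0 0 0 0;0 0 0 0 0 0;0 0 0 0 0 0")

```text
clock: 15.1
eef_pos: [568.8, 172.4, 381.6]
tool_rot: [180.0, 0.0, 5.7]
wrist_force: [-0.5, -0.7, -0.9]
opening: 17.6
```

```bash
python3 snap.py wrist w10; python3 - <<'E'
from h import *
t=np.load("w10.npz"); pose=(t["pos"],t["rot"]); W=world(t,pose); Z=W[...,2]
P=t["depth"]; m=(Z>238)&(Z<256)&(np.hypot(W[...,0]-569,W[...,1]-172.7)<30)
n,lab,st,ce=cv2.connectedComponentsWithStats(m.astype(np.uint8))
for i in range(1,n):
    if st[i,4]>60:
        q=W[lab==i];print(st[i],np.median(q,0).round(1),cv2.minAreaRect(q[:,:2].astype(np.float32)))
print(Z[290:360:10,324])
E
```

```text
15.1 [568.8 172.4 381.6] [1.7996e+02 2.0000e-02 5.7500e+00] [  -9.5   22.1  -17.1  101.     7.5   58.1 -113.7] [-0.5 -0.7 -0.9] 17.6127375970265
[ 239  257  170   90 6355] [575.6 172.3 245.4] ((575.1539306640625, 173.768798828125), (43.27785110473633, 41.71500015258789), 52.90760040283203)
[244.67814494 243.93088758 244.89409275 244.70413477 244.20732321
 152.50926864 151.54120282]
```

View pics/w10.png

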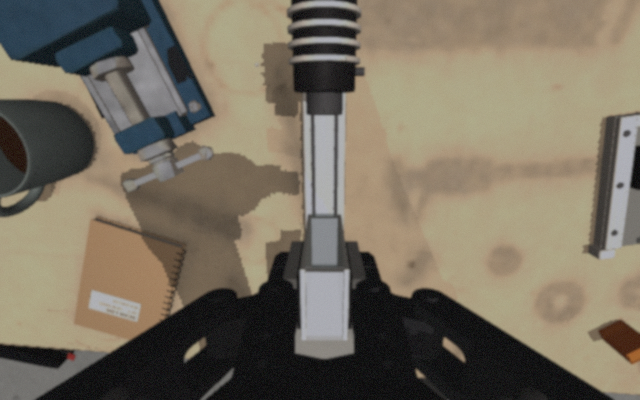

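Emit:
arm_command(commands="0 0 0.01 0 0 0;0 0 0.018 0 0 0;0 0 0.02 0 0 0;0 0 0.018 0 0 0;0 0 0.013 0 0 0;0 0 0.0075 0 0 0;0 0 0 0 0 0;0 0 0 0 0 0")

```text
clock: 15.95
eef_pos: [569.2, 173.3, 295.6]
tool_rot: [-180.0, -0.0, 5.8]
wrist_force: [-0.2, -0.2, -0.7]
opening: 17.6
```

Emit:
arm_command(commands="0 0 0 0 0 0;0 0 0 0 0 0;0 0 0 0 0 0;0 0 0 0 0 0;0 0 0 0 0 0")

```text
clock: 16.45
eef_pos: [569.0, 173.3, 295.4]
tool_rot: [-180.0, -0.0, 5.8]
wrist_force: [1.6, -0.8, -0.8]
opening: 17.3
```

```bash
python3 snap.py wrist w11; python3 snap.py scene s11; python3 snap.py top t11; python3 - <<'E'
from h import *
t=np.load("w11.npz"); pose=(t["pos"],t["rot"]); W=world(t,pose); Z=W[...,2]
# cell: top face pixels
for v in (300,320): print([W[v,u].round(1).tolist() for u in (304,312,324,336,344)])
# snout line
y=np.radians(5.9);ex=np.array([np.cos(y),np.sin(y)]);ey=np.array([-ex[1],ex[0]])
X=(W[...,:2]-[569,172.7])@ex;Y=(W[...,:2]-[569,172.7])@ey
for n,a,b in(("lsn",66,76),("lamp",85,135)):
    m=(Z>128)&(Z<160)&(X>a)&(X<b)&(abs(Y)<40);q=np.percentile(Y[m],[2,98]);print(n,m.sum(),q.round(1),q.mean().round(2))
s=np.load("s11.npz"); crop(s,200,110,440,290,3.2,"pics/s11c.png")
tt=np.load("t11.npz"); Wt=world(tt)
c=np.load("t4.npz"); crop(tt,210,130,410,260,3.8,"pics/t11c.png")
E
```

```text
16.45 [569.  173.3 295.4] [-1.80e+02 -2.00e-02  5.81e+00] [ -10.5   27.8  -16.2  105.1   10.    48.5 -115.8] [ 1.6 -0.8 -0.8] 17.327319317469968
16.5 [568.9 173.3 295.3] [-1.80e+02 -1.00e-02  5.81e+00] [ -10.5   27.8  -16.2  105.1   10.    48.5 -115.8] [ 0.3  0.4 -0.5] 17.450764334726347
16.55 [568.9 173.2 295.2] [180.   -0.    5.8] [ -10.5   27.8  -16.2  105.1   10.    48.5 -115.8] [0.1 0.  0.2] 17.373465873153524
[[571.2, 180.8, 159.8], [571.0, 177.8, 159.1], [571.4, 173.4, 159.0], [571.8, 168.9, 158.9], [573.0, 166.0, 160.2]]
[[562.8, 180.1, 160.3], [563.0, 177.1, 160.1], [562.8, 172.5, 159.2], [563.7, 168.0, 159.8], [563.7, 164.9, 159.4]]
lsn 1640 [-11.9  10.5] -0.71
lamp 7643 [-20.5  19. ] -0.75
```

View pics/w11.png

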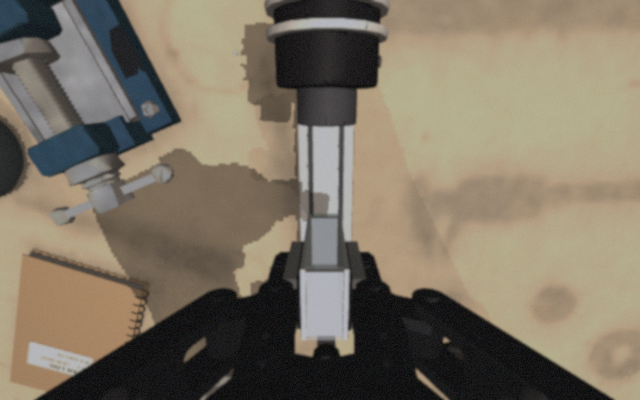

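View pics/s11c.png

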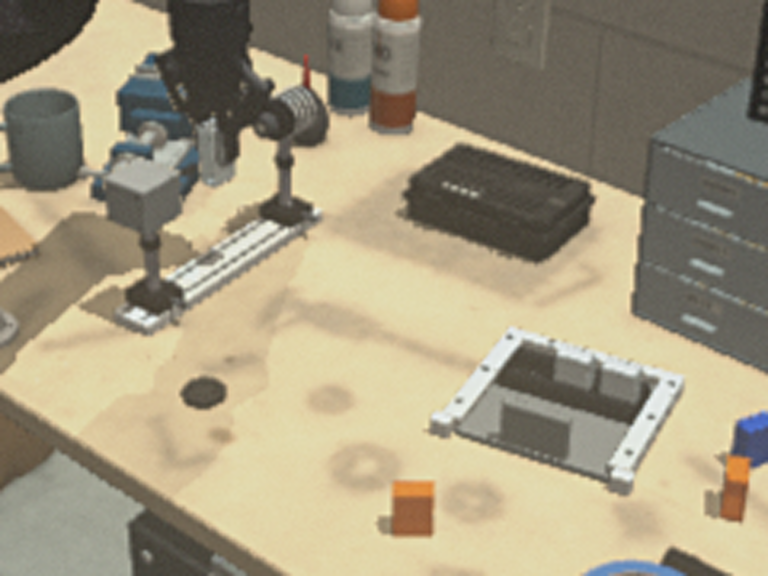

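View pics/t11c.png

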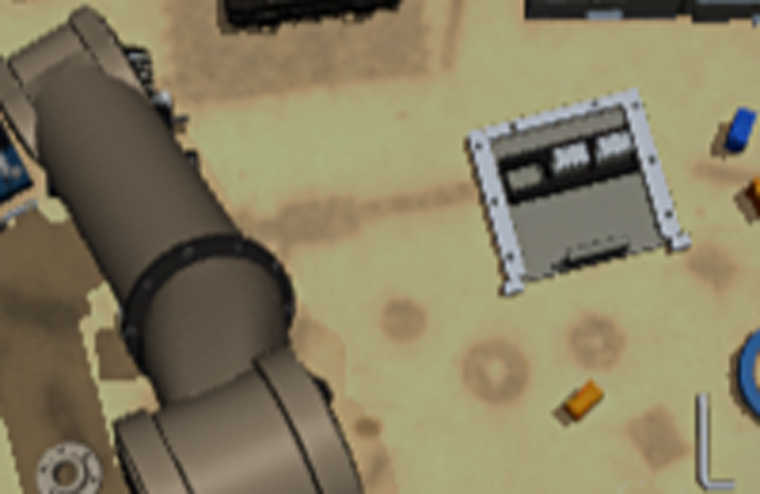

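Emit:
arm_command(commands="0 0.001 0 0 0 0;0 0 0 0 0 0;0 0 0 0 0 0;0 0 0 0 0 0;0 0 0 0 0 0;0 0 0 0 0 0")

```text
clock: 17.2
eef_pos: [569.0, 172.3, 295.2]
tool_rot: [-180.0, 0.0, 5.8]
wrist_force: [1.1, 1.0, -0.2]
opening: 17.4
```

```bash
python3 -c "
from workcell import r
s=r.get_state();print(s['eef_pos'],s['tool_rot'],s['opening'],abs(s['joint_vel']).max())
print(r.close_job())"
```

```text
[569.02892312 172.26591244 295.18547712] [-1.79999699e+02  1.85107069e-03  5.80430899e+00] 17.42182441705672 0.09526771423069844
the job is handed in; nothing more can be done
None
```

I slid the tray home, took out the tall cell by its frosted faces, and handed the job in at about 17 s with the cell held in the beam. No verdict was reported.

- **Tray:** I gripped the front plate and pushed it about 67 mm until it met the stop, where the push force rose to about 19 N. Pictures afterwards showed the tray flush with the stop and the cells standing. After the tall cell was lifted out, both short cells were still in their pockets.
- **Tall cell:** It was in the +y pocket. I closed the pads only on its wide faces, at about 17.5 mm opening and 35 N.
- **Final hold:** By camera measurement the cell is within about 1 mm of the beam sideways and about 1 mm of midway. Its centre is at about 130 mm height. Its windows are within about 0.2° of the beam, the tool reads vertical, and the arm is still.
- **Disagreement:** The last two estimates of the beam's sideways position differed by about 0.9 mm. I shifted the cell 1 mm to sit between them, well inside the 6 mm limit.
- **Loose things:** I never reached near the lens cap, flange or hex key. They looked unmoved in the last pictures, but I did not measure their positions again.

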